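# Couple a bicycle trailer's drawbar to the hitch ball

## Robot

A 6-joint arm with a two-finger parallel gripper is mounted at the origin on the work surface. World frame = base frame: x ahead of the robot, y to its left, z up, the work surface at z = 0. Lengths are in m, angles in rad, forces in N, time in s.
With the tool pointing down it reaches from about 0.325 to 0.9 m from the base axis. Payload 3.5 kg.
Tool frame: the origin (TCP) lies midway between the tips of the shut fingers; the grasp point (between the pads) lies 19 mm behind it; z points along the fingers, y is the line along which they close (so a half turn about z gives the same grasp; the last joint's range is limited). The gripper opens to 85 mm and grips with 20 to 120 N. Pads are 22 mm wide; open, the fingers measure 114 mm over their backs; the gripper's body (76 mm by 85 mm) begins 54 mm behind the grasp point. The pads swing forward as they close: fully open they stand 13 mm farther back than shut.
Start: joints at [1.241, 0.276, -0.026, 1.268, 0, 1.467], TCP at [0.141, 0.609, 0.231] pointing down, gripper open.
Joint ranges: [-3.12, 3.12], [-0.85, 1.88], [-1.08, 1.24], [-1.95, 2.15], [-1.57, 1.53], [-3.14, 3.14]. Speed limits (rad/s): [2.57, 2.57, 3.14, 3.14, 3.14, 3.14].

## Interface

Orientations are given as a unit quaternion [w, x, y, z].
In Python, from plant import robot, cams, ticket gives the robot as it stands.
- The arm moves only by the tool move_arm, never from a script. Its argument "rows" is a list of rows, each a list of 6 numbers: the shift along the world's x, y, z in units of 0.25 m (1.0 is 0.25 m), then the turn, a rotation vector about the world's x, y, z in units of pi rad (1.0 is pi rad). A call has 1 to 20 rows; each row is the pose to reach, as a shift and turn from the pose commanded when the call began, turning the shorter way round; what a row does not reach only later rows make up. A row lasts 1/8 s, in which the tool goes at most 62.5 mm and 10.7 degrees, less where a joint would pass 70% of its speed; a pose out of reach is approached as far as the arm can. A call with a number of a shift or a turn outside -1 to 1 is refused whole. A call with a gripper value outside its range is refused whole. "claw" is the finger opening in mm, from 0 to 85.4, set as the call begins (left out, the last holds). The fingers move at their own pace and stop on an object; "grip_force" is the grip in N (left out, the last holds). Time passes only in rows, so rows that repeat a pose let the fingers close. It gives the time, the measured TCP pose, the force, the opening and the grip force at its end, in the units of the state.
- robot.get_obs(): the state, without advancing time (a new reading comes with each control period).
- cams.capture(name): name is "scene" or "top" or "wrist"; returns the picture (420x560x3 uint8, blue, green, red); there is no depth.
- cams.camera_model(name): a dict with "K" (3x3 intrinsics, pixels), "R" (3x3) and "t" (3): a world point X has camera coordinates R X + t. Camera axes: x right, y down, z forward; pixel columns grow to the right and rows downward; lengths in m; the calibration is good to about 2 mm. A picture is of the moment at which its call begins: read the wrist's pose just before it. camera_model takes no time and is no camera call; for the wrist camera it gives the pose at the moment of the call.
- ticket.close_job(): hands the job in; it is judged then, once.
Trained networks look in the newest picture that a camera, given by its name, has taken for a name from the list of things; names that differ only in an ending like _2 or _b are one class to them, and where a whole thing is asked for, a point or a joint stands for the part that bears it (a point fixed in the world has none). Each returns a list of dicts, best first, with "p" (0 to 1); they miss things now and then, are a little off and sometimes report something else, mostly with a low value. They report only what shows in the picture. A call takes as long as a camera call.
- cams.find_in(camera, thing): "location" ([column, row] in pixels, amid what is visible of it).
- cams.outline_of(camera, thing): "pixels" (420x560 bool, what is visible of it) and "location" ([column, row] in pixels, amid what is visible of it).
The state is a dict: "time_s": time; "q": joint angles; "dq": joint speeds; "effort": joint torques, N m; "tcp_pos": TCP position; "tcp_rot": TCP orientation; "ft_force": force on the tool from outside, world axes, zero at the start; "torque": the same for the moment, N m; "opening": finger opening in m; "grasp_force": force on a finger pad.
Only numpy, scipy, OpenCV 4.12 (cv2) and the standard library are available. Lean on these libraries where they do the work, as an engineer would, in place of code of your own. Each camera call takes 0.05 s, during which the arm holds its last target. There are 200 camera calls.

## Task

Couple the trailer to the hitch ball on the bench: swing the coupler's lock handle all the way up while the drawbar is still up, then lower the drawbar until the coupler sits fully down on the ball with the handle still raised, and press the handle fully down again to lock it. Leave the tools and packaging around it where they are.

Things in the scene. Friction and masses are not known exactly. Their poses are not given: they have to be found in the camera images.
- drawbar (a joint): Angle (rad) of the folding drawbar (dark 36 mm square tube, bright ball coupler at its free end) at its hinge on the trailer frame: 0 = level, coupler seated on the ball; positive = coupler raised; stops at 0 and 0.7. Starts at 0.4 to 0.6. The hinge is stiff and holds it wherever it is left: about 4 N down on the coupler lowers it, 13 N up would lift it.
- lock_handle (a joint): Angle (rad) of the lock handle on the drawbar: 0 = down along it (locked); grows as its free end swings up towards the nose; 0.95 = fully up (stop). Starts at 0 to 0.15. It stays where it is left; 2.5 N at the grip swings it. A jaw on it hooks under the ball when it is down; while the handle is below about 0.3 this jaw meets the ball from above and keeps the coupler from going down.
- handle_grip (a point): Centre of the black sleeve on the handle's free end (54 mm long, 26 wide, 14 thick; its outer end tips 10 degrees up). At handle angle 0 it lies 105 mm behind (away from the nose) and 34 mm above the handle pivot, in the drawbar's axes. Site axes at 0 are the drawbar's; y is the pivot axis. Handle down, the sleeve is 30 mm clear of the tube; both its sides are free.
- handle_pivot (a point): Pivot of the lock handle, between the coupler's cheeks. Axes of the drawbar: x along it to the nose, y the pivot axis, z square to it, upward. 178 mm along x and 20 mm along z from the drawbar hinge.
- coupler_top (a point): Middle of the flat steel top (34 mm across) of the coupler's round cup (57 mm across), the nose of the drawbar, in front of the handle. Drawbar's axes (x to the nose): 210 mm along x and 36 mm along z from the drawbar hinge. It moves on an arc about the hinge.
- drawbar_hinge (a point): Hinge pin of the drawbar at the trailer's front cross tube, fixed, 105 mm above the bench. x points level from the hinge to the hitch ball, y along the pin, z up.
- ball_top (a point): Top of the 40 mm steel hitch ball on its fixed stand, 125 mm above the bench, 210 mm from the hinge along the hinge's x. The stand's foot is 100 x 110 mm.
- chassis: The fixed bench set-up: dark trailer frame of 40 mm square tube (300 mm wide, 340 long, top 125 mm above the bench) on four wooden blocks, and the ball stand. Origin on the bench under the ball; x level from hinge to ball, z up. The front tube's face is 25 mm behind the hinge.
- spanner: Bystander, to be left alone: steel open-end spanner lying flat beside the drawbar, about 180 mm long.
- grease_tin: Bystander, to be left alone: white round tin, 72 mm across, 62 mm high, standing beside the ball stand.
- carton: Bystander, to be left alone: closed cardboard carton, 150 x 110 x 75 mm.
- mallet: Bystander, to be left alone: hammer lying flat, about 260 mm long.
- bolt_tray: Bystander, to be left alone: grey open tray with bolts, 130 x 90 x 30 mm.
- tape_gun: Bystander, to be left alone: tape gun lying flat: a 100 mm roll of parcel tape on a red frame with a white grip, about 210 mm long, 58 mm high.

How it is judged:
On the way, in this order (a step that is already met when the one before it is completed fails the run):
1. the lock handle is swung up (at least 0.8 rad) while the drawbar is still raised (more than 0.25 rad) (value of joint lock_handle above 0.8 rad and value of joint drawbar above 0.25 rad), for 0.2 s.
2. the coupler is fully down on the ball (drawbar under 0.05 rad) with the handle still raised (more than 0.6 rad) (value of joint drawbar below 0.05 rad and value of joint lock_handle above 0.6 rad), for 0.2 s.
3. the handle is pressed fully down (under 0.1 rad) with the coupler down (value of joint lock_handle below 0.1 rad and value of joint drawbar below 0.03 rad), for 0.2 s.
At the end, for the whole second after the job is handed in: The coupler sits on the ball (drawbar within 0.03 rad of level), the lock handle is down (within 0.1 rad of fully down), both at rest, and none of the six things lying around has been moved by more than 30 mm (all of step 3 and velocity of joint drawbar between -0.05 and 0.05 rad/s and velocity of joint lock_handle between -0.05 and 0.05 rad/s); the robot touches nothing.
It fails at once if a tool, tin, tray or carton lying around is moved by more than 30 mm (distance of any of spanner, grease_tin, carton, mallet, bolt_tray, tape_gun from where it was at the start of the episode above 0.03 m).
It also fails if it takes over 58 s, if anything falls off the work surface, if the arm or the gripper's body presses on something with over 40 N, if the wrist force passes 120 N, or if a joint passes its speed limit or range.

## Working session

There is one attempt and no reset: what is moved stays moved. The work goes in short steps, Python scripts to look and compute and a tool call to move; the robot and the scene stay as the last step left them, time stands still between calls to the robot, and variables do not carry over. Pictures are saved under pics/ and viewed, at most 11 in all, crops included, and the job is handed in when it is done.

Besides the shell and the picture viewer there is one more tool, called by a JSON object that holds its "op" and its "data". move_arm: Moves the arm, as the interface text tells. Its arguments: {"type":"object","properties":{"rows":{"type":"array"},"claw":{"type":"number"},"grip_force":{"type":"number"}},"required":["rows"]}

```bash
mkdir -p pics; ls
python3 - <<'E'
from plant import robot,cams,ticket
import cv2,numpy as np
for c in("scene","top"):
    im=cams.capture(c);cv2.imwrite(f"pics/{c}0.png",im)
    m=cams.camera_model(c);print(c,np.round(m["K"],1).tolist(),np.round(-m["R"].T@m["t"],3),np.round(m["R"],3).tolist())
    for t in("handle_grip","handle_pivot","coupler_top","drawbar_hinge","ball_top"):
        try: print(t,[(np.round(d["location"],1),round(d["p"],2)) for d in cams.find_in(c,t)[:2]])
        except Exception as e: print(t,e)
o=robot.get_obs();print(o["time_s"],o["tcp_pos"],o["tcp_rot"])
E
```

```text
pics
scene [[467.9, 0.0, 286.9], [0.0, 467.9, 217.7], [0.0, 0.0, 1.0]] [ 1.138 -0.327  0.813] [[0.321, 0.947, 0.017], [0.697, -0.224, -0.681], [-0.641, 0.23, -0.732]]
handle_grip []
handle_pivot [(array([345.2, 196.1]), 0.62)]
coupler_top [(array([343., 195.]), 0.7), (array([358.3, 180.2]), 0.64)]
drawbar_hinge [(array([427.3, 216.4]), 0.76), (array([365.1, 180.7]), 0.43)]
ball_top [(array([430.3, 216.4]), 0.69)]
top [[523.4, 0.0, 269.6], [0.0, 523.4, 198.2], [0.0, 0.0, 1.0]] [ 0.328 -0.14   1.222] [[0.022, -1.0, -0.004], [-0.982, -0.021, -0.187], [0.186, 0.008, -0.982]]
handle_grip [(array([191.9, 173. ]), 0.86)]
handle_pivot [(array([210.5, 175.6]), 0.71), (array([343.8, 221.8]), 0.36)]
coupler_top [(array([209.6, 178.3]), 0.7)]
drawbar_hinge [(array([134.8, 181.6]), 0.68)]
ball_top [(array([133.9, 186.5]), 0.89)]
0.6 [0.14055948 0.60898412 0.23134336] [-7.07312806e-06  1.13161933e-01  9.93576558e-01  1.64517229e-05]
```

View pics/scene0.png

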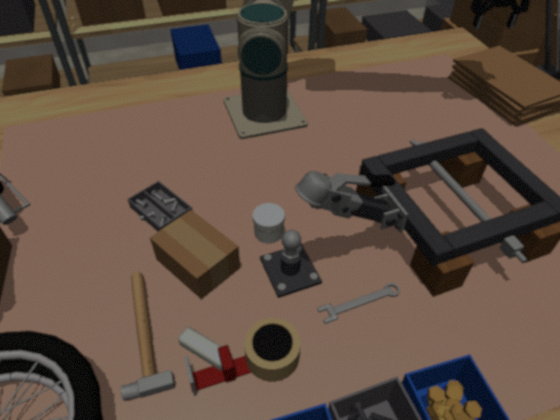

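View pics/top0.png

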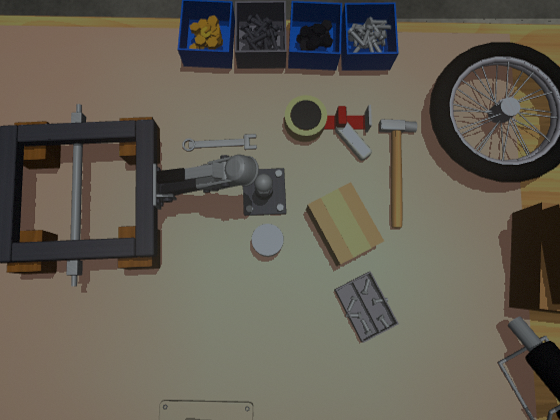

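Top view: hinge near (158,185), ball at (264,184), coupler cup at (240,168), with the drawbar pointing to world −y. In the scene view, the coupler is at (318,187) and the ball at (291,240). I'll enlarge both views to take exact pixels.

Run:
```python
import cv2
a=cv2.imread("pics/top0.png")[110:275,90:300];b=cv2.imread("pics/scene0.png")[125:300,250:460]
f=lambda a:cv2.convertScaleAbs(cv2.resize(a,None,fx=3.8,fy=3.4 if 0 else 3.8,interpolation=cv2.INTER_CUBIC),alpha=1.6,beta=20)
cv2.imwrite("pics/topc.png",f(a)[:600]);cv2.imwrite("pics/scenec.png",f(b)[:600])
```

```text
(no output)
```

View pics/topc.png

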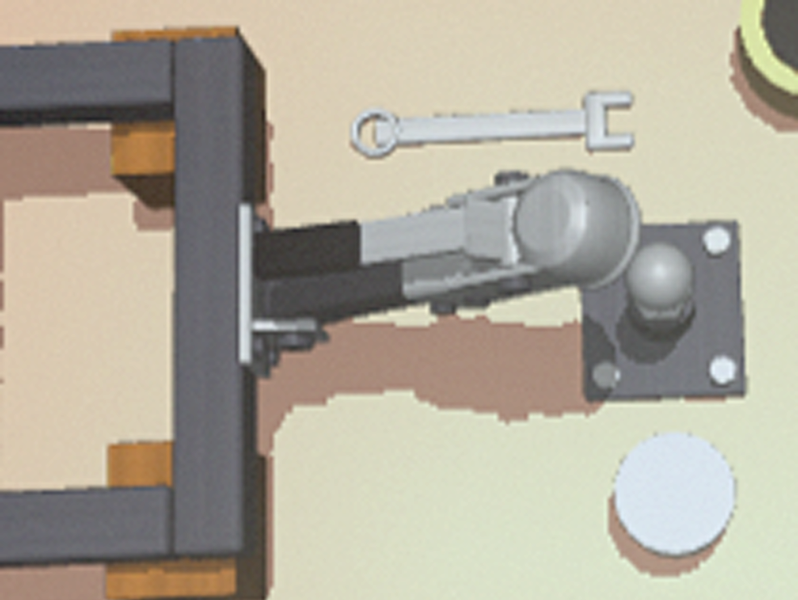

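View pics/scenec.png

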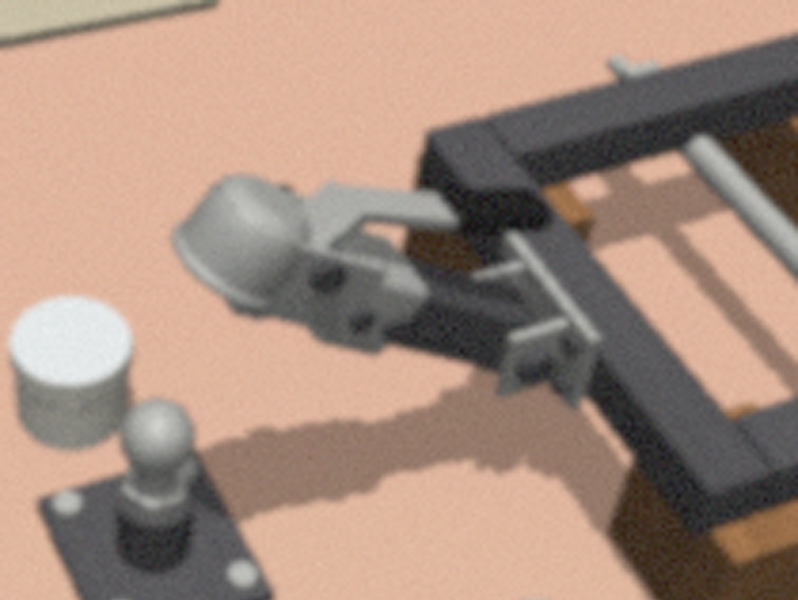

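Top crop: frame front-edge corners (240,28) and (240,552), ball (660,275), coupler top about (546,215), sleeve centre (305,250). Scene crop: ball (157,435), frame corners (428,132) and (703,492), sleeve (505,210). I'll fit the pose and joint angles to these.

```bash
cat > geo.py <<'E'
import numpy as np
from scipy.spatial.transform import Rotation as R
from scipy.optimize import least_squares
def hinge(p):
    Z=R.from_euler('z',p[2]).as_matrix(); return np.array([p[0],p[1],.105]),Z
def bar(p,al,v):      # drawbar frame vector from hinge -> world
    h,Z=hinge(p); return h+Z@R.from_euler('y',-al).apply(v)
def grip(p,al,hd,off=(0,0,0)):
    g=R.from_euler('y',hd).apply(np.array([-.105,0,.034])+R.from_euler('y',np.radians(10)).apply(off)) 
    return bar(p,al,np.array([.178,0,.020])+g)
def proj(m,X):
    c=m["R"]@X+m["t"]; u=m["K"]@c; return u[:2]/u[2]
E
cat > fit.py <<'E'
from plant import cams
from geo import *
T,S=cams.camera_model("top"),cams.camera_model("scene")
t=lambda u,v:np.array([90+u/3.8,110+v/3.8]); s=lambda u,v:np.array([250+u/3.8,125+v/3.8])
def pts(p):
    h,Z=hinge(p);fr=lambda x,y,z:np.array([h[0],h[1],0])+Z@[x,y,z]
    a,d=p[3],p[4]
    A,B,C=fr(-.025,.15,.125),fr(-.025,-.15,.125),fr(.21,0,.105)
    return [("tA",T,A,t(240,28)),("tB",T,B,t(240,552)),("tball",T,C,t(660,275)),
     ("sA",S,B,s(428,132)),("sB",S,A,s(703,492)),("sball",S,C,s(157,435)),
     ("tcoup",T,bar(p,a,[.21,0,.036]),t(546,215)),("tgrip",T,grip(p,a,d),t(305,250)),("sgrip",S,grip(p,a,d),s(505,210)),
     ("scoup",S,bar(p,a,[.21,0,.036]),s(245,192))]
f=lambda p:np.concatenate([proj(m,X)-q for n,m,X,q in pts(p)])
r=least_squares(f,[.33,.1,-1.57,.5,.05],loss="soft_l1")
p=r.x;print(np.round(p,4).tolist())
for n,m,X,q in pts(p):print(n,np.round(proj(m,X)-q,1),np.round(X,4))
print("pivot",bar(p,p[3],[.178,0,.02]))
E
python3 fit.py
```

```text
[0.5628, 0.0937, -1.5154, 0.592, 0.1251]
tA [0.9 0.2] [0.7112 0.1269 0.125 ]
tB [-0.2 -1. ] [0.4116 0.1103 0.125 ]
tball [-0.5  0.2] [ 0.5744 -0.116   0.105 ]
sA [-1.5 -1.4] [0.4116 0.1103 0.125 ]
sB [1.3 0. ] [0.7112 0.1269 0.125 ]
sball [-0.7 -0.6] [ 0.5744 -0.116   0.105 ]
tcoup [-1.   0.3] [ 0.5713 -0.0603  0.2521]
tgrip [ 0.8 -0.9] [0.5643 0.0662 0.204 ]
sgrip [-3.7 -0.5] [0.5643 0.0662 0.204 ]
scoup [6.9 1.4] [ 0.5713 -0.0603  0.2521]
pivot [ 0.57035335 -0.04268908  0.22092076]
```

{"op": "move_arm", "data": {"rows": [[0.84,-1.0,0.44,0,0,-0.2],[0.84,-1.0,0.44,0,0,-0.2],[0.84,-1.0,0.44,0,0,-0.2],[0.84,-1.0,0.44,0,0,-0.2],[0.84,-1.0,0.44,0,0,-0.2],[0.84,-1.0,0.44,0,0,-0.2],[0.84,-1.0,0.44,0,0,-0.2]], "claw": 60, "grip_force": 25}}

```text
time_s: 1.48
tcp_pos: [0.3522, 0.3581, 0.3426]
tcp_rot: [0.001, 0.416, 0.909, 0.001]
ft_force: [-0.6, 0.2, 0.8]
opening: 0.0601
grasp_force: 0.0
```

{"op": "move_arm", "data": {"rows": [[0.85,-1.0,0.0,0,0,-0.21],[0.85,-1.0,0.0,0,0,-0.21],[0.85,-1.0,0.0,0,0,-0.21],[0.85,-1.0,0.0,0,0,-0.21],[0.85,-1.0,0.0,0,0,-0.21],[0.85,-1.0,0.0,0,0,-0.21],[0.85,-1.0,0.0,0,0,-0.21],[0.85,-1.0,0.0,0,0,-0.21]]}}

```text
time_s: 2.48
tcp_pos: [0.5619, 0.1106, 0.3412]
tcp_rot: [-0.001, 0.686, 0.727, -0.0]
ft_force: [-0.5, 0.5, -0.4]
opening: 0.0599
grasp_force: 0.0
```

Run:
```python
from plant import robot,cams
import cv2,numpy as np
from geo import *
o=robot.get_obs();print(o["time_s"],o["tcp_pos"],o["tcp_rot"],o["q"],o["ft_force"])
im=cams.capture("wrist");m=cams.camera_model("wrist")
p=[0.5628, 0.0937, -1.5154, 0.592, 0.1251]
P=dict(grip=grip(p,p[3],p[4]),coup=bar(p,p[3],[.21,0,.036]),end=grip(p,p[3],p[4],(-.027,0,.007)),tcp=o["tcp_pos"])
print(np.round(-m["R"].T@m["t"],3))
for k,X in P.items():
    u=proj(m,X);print(k,u,X);cv2.drawMarker(im,(int(u[0]),int(u[1])),(0,0,255),0,9,1)
print([(d["location"],d["p"]) for d in cams.find_in("wrist","handle_grip")])
cv2.imwrite("pics/w1.png",cv2.convertScaleAbs(im,alpha=1.5,beta=20));np.savez("w1.npz",**{k:m[k] for k in"KRt"})
```

```text
2.475 [0.56190834 0.11063702 0.34117816] [-6.05970597e-04  6.86311659e-01  7.27307310e-01 -1.32271362e-04] [8.11735945e-02 1.47595850e-01 4.19291715e-02 1.46613732e+00
 7.23454106e-04 1.59398482e+00] [-0.52398603  0.5462774  -0.37753141]
[0.559 0.181 0.484]
grip [275.09439364 241.95526275] [0.56432167 0.06625924 0.20402269]
coup [274.7153189  391.65958334] [ 0.57133635 -0.06023824  0.25205832]
end [275.1471737  213.42576809] [0.56277847 0.09408826 0.20294371]
tcp [274.53972419 264.93030345] [0.56190834 0.11063702 0.34117816]
[([275.0, 286.6], 0.97), ([277.6, 133.8], 0.24)]
```

View pics/w1.png

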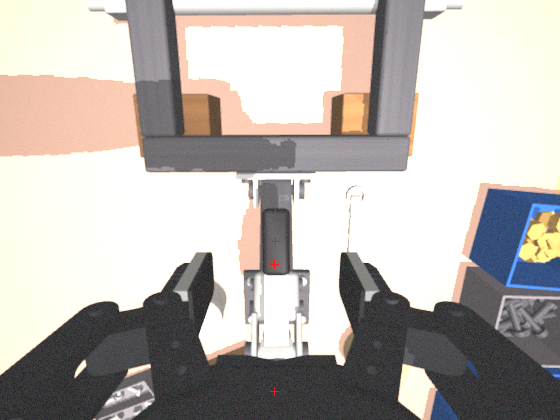

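The sleeve shows in the wrist picture at (275,242), exactly where the fit puts it. I'll go down and grasp it.

{"op": "move_arm", "data": {"rows": [[0.005,-0.171,-0.1,0,0,0],[0.005,-0.171,-0.3,0,0,0],[0.005,-0.171,-0.45,0,0,0],[0.005,-0.171,-0.55,0,0,0],[0.005,-0.171,-0.605,0,0,0],[0.005,-0.171,-0.605,0,0,0]]}}

```text
time_s: 3.32
tcp_pos: [0.5634, 0.0669, 0.1896]
tcp_rot: [-0.001, 0.687, 0.727, -0.0]
ft_force: [-0.3, 0.1, 0.0]
opening: 0.06
grasp_force: 0.0
```

{"op": "move_arm", "data": {"rows": [[0,0,0,0,0,0],[0,0,0,0,0,0],[0,0,0,0,0,0],[0,0,0,0,0,0]], "claw": 15, "grip_force": 25}}

```text
time_s: 3.82
tcp_pos: [0.5642, 0.0662, 0.1908]
tcp_rot: [0.0, 0.687, 0.727, -0.0]
ft_force: [-3.1, -0.7, 4.3]
opening: 0.0252
grasp_force: 29.9
```

Run:
```python
from geo import *
p=[0.5628, 0.0937, -1.5154, 0.592, 0.1251]
g0=grip(p,p[3],p[4])
for d in np.linspace(.125,1.0,10)[1:]: print(round(d,2),np.round((grip(p,p[3],d)-g0)/.25,3))
```

```text
0.22 [-0.     0.004  0.043]
0.32 [-0.     0.005  0.086]
0.42 [-0.     0.001  0.128]
0.51 [ 0.    -0.007  0.17 ]
0.61 [ 0.001 -0.019  0.212]
0.71 [ 0.002 -0.035  0.251]
0.81 [ 0.003 -0.055  0.29 ]
0.9 [ 0.004 -0.078  0.326]
1.0 [ 0.006 -0.105  0.359]
```

{"op": "move_arm", "data": {"rows": [[0,0.002,0.022,0,0,0],[0,0.004,0.043,0,0,0],[0,0.005,0.086,0,0,0],[0,0.001,0.128,0,0,0],[0,-0.007,0.17,0,0,0],[0.001,-0.019,0.212,0,0,0],[0.002,-0.035,0.251,0,0,0],[0.003,-0.055,0.29,0,0,0],[0.004,-0.078,0.326,0,0,0],[0.005,-0.092,0.343,0,0,0],[0.005,-0.098,0.35,0,0,0],[0.005,-0.098,0.35,0,0,0]]}}

```text
time_s: 5.32
tcp_pos: [0.5656, 0.0421, 0.2781]
tcp_rot: [-0.0, 0.687, 0.727, 0.0]
ft_force: [-0.9, 1.3, -2.5]
opening: 0.0256
grasp_force: 26.0
```

Run:
```python
from plant import robot,cams
import cv2,numpy as np
from geo import *
o=robot.get_obs();print(o["time_s"],o["tcp_pos"],o["ft_force"])
p=[0.5628, 0.0937, -1.5154, 0.592, 0.1251]
im=cams.capture("scene");m=cams.camera_model("scene")
im=cv2.convertScaleAbs(cv2.resize(im[80:300,220:460],None,fx=2.5,fy=2.5,interpolation=2),alpha=1.6,beta=20)
for X in(grip(p,.592,.95),bar(p,.592,[.21,0,.036])):
    u=(proj(m,X)-[220,80])*2.5;print(u);cv2.drawMarker(im,tuple(int(a) for a in u),(0,0,255),0,12,1)
cv2.imwrite("pics/s2.png",im)
```

```text
5.325 [0.56561342 0.04207044 0.2780972 ] [-0.854478    1.32176507 -2.45448325]
[389.63791889 168.35611656]
[253.58408349 242.3149012 ]
```

View pics/s2.png

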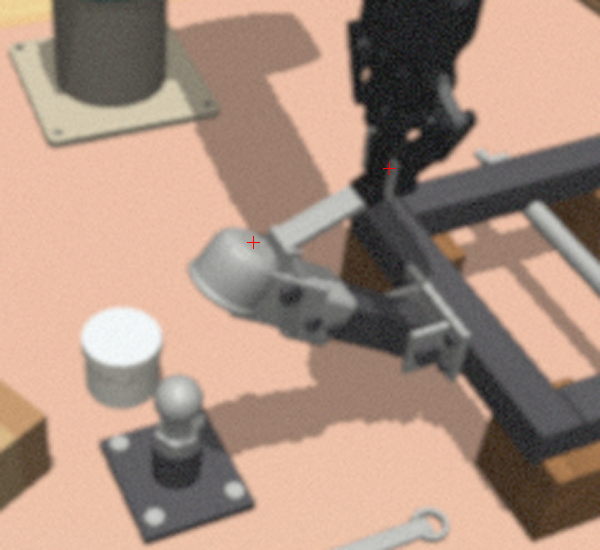

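The handle is up and still gripped: in the crop it runs from (285,240) to the fingers at (375,190). I'll nudge further to make sure it's at the stop.

{"op": "move_arm", "data": {"rows": [[0,-0.012,0.012,0,0,0],[0,-0.025,0.022,0,0,0],[0,-0.025,0.022,0,0,0]]}}

```text
time_s: 5.75
tcp_pos: [0.5657, 0.0386, 0.2806]
tcp_rot: [-0.003, 0.686, 0.727, 0.002]
ft_force: [3.5, 10.6, -13.6]
opening: 0.0253
grasp_force: 26.8
```

{"op": "move_arm", "data": {"rows": [[0,0,0,0,0,0],[0,0,0,0,0,0],[0,0,0,0,0,0],[0,0,0.1,0,0,0],[0,0,0.25,0,0,0],[0,0,0.4,0,0,0]], "claw": 60}}

```text
time_s: 6.5
tcp_pos: [0.5655, 0.035, 0.3847]
tcp_rot: [0.001, 0.687, 0.726, -0.0]
ft_force: [0.6, -0.3, 1.0]
opening: 0.0596
grasp_force: 0.0
```

{"op": "move_arm", "data": {"rows": [[0.012,-0.2,0,0,0,0],[0.024,-0.402,0,0,0,0],[0.024,-0.402,-0.1,0,0,0],[0.024,-0.402,-0.25,0,0,0],[0.024,-0.402,-0.364,0,0,0],[0.024,-0.402,-0.364,0,0,0]], "claw": 0}}

```text
time_s: 7.25
tcp_pos: [0.5699, -0.0651, 0.29]
tcp_rot: [-0.002, 0.687, 0.726, -0.001]
ft_force: [-0.2, 0.7, 0.4]
opening: -0.0001
grasp_force: 0.0
```

Run:
```python
from plant import robot,cams
import cv2,numpy as np
from geo import *
o=robot.get_obs();print(o["time_s"],o["tcp_pos"],o["tcp_rot"],o["ft_force"],o["q"])
p=[0.5628, 0.0937, -1.5154, 0.592, 0.1251]
c0=np.array([.5716,-.065,.292])
for a in(.592,.55,.5,.4,.3,.2,.1,0,-.03): print(a,np.round((bar(p,a,[.215,0,.036])-c0)/.25,3))
im=cams.capture("scene");m=cams.camera_model("scene")
im=cv2.convertScaleAbs(cv2.resize(im[80:300,220:460],None,fx=2.5,fy=2.5,interpolation=2),alpha=1.6,beta=20)
for X in(grip(p,.592,.95),bar(p,.592,[.21,0,.036])):
    u=(proj(m,X)-[220,80])*2.5;cv2.drawMarker(im,tuple(int(a) for a in u),(0,0,255),0,12,1)
cv2.imwrite("pics/s3.png",im)
```

```text
7.25 [ 0.56987578 -0.06511562  0.2899832 ] [-0.00187108  0.68725616  0.7264113  -0.00144838] [-0.23574992  0.69618539  0.44288005] [-2.26151942e-01  1.63763008e-01 -4.44138678e-02  1.36731357e+00
 -6.00262199e-04  1.28926484e+00]
0.592 [-0.     0.002 -0.149]
0.55 [ 0.001 -0.022 -0.176]
0.5 [ 0.003 -0.05  -0.209]
0.4 [ 0.006 -0.1   -0.28 ]
0.3 [ 0.008 -0.143 -0.356]
0.2 [ 0.01  -0.178 -0.436]
0.1 [ 0.011 -0.205 -0.519]
0 [ 0.012 -0.224 -0.604]
-0.03 [ 0.013 -0.228 -0.63 ]
```

View pics/s3.png

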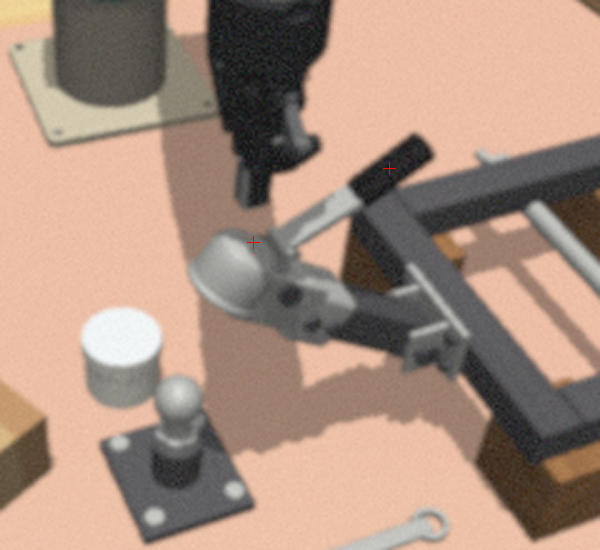

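Handle fully up with the sleeve on the marker at (390,168); fingertips are above the cup at (250,205). Now I'll press the coupler down along its arc, tilting the gripper away from the handle.

{"op": "move_arm", "data": {"rows": [[0,-0.01,-0.11,0.0,0,0],[0.001,-0.034,-0.176,0.01,0,0],[0.003,-0.062,-0.209,0.02,0.001,0],[0.005,-0.088,-0.245,0.03,0.002,0],[0.006,-0.112,-0.28,0.04,0.002,0],[0.007,-0.134,-0.318,0.05,0.003,0],[0.008,-0.155,-0.356,0.06,0.003,0],[0.008,-0.155,-0.356,0.06,0.003,0]]}}

```text
time_s: 8.3
tcp_pos: [0.5756, -0.1065, 0.2053]
tcp_rot: [-0.065, 0.685, 0.723, 0.065]
ft_force: [0.8, -2.9, 3.4]
opening: -0.0004
grasp_force: 1.8
```

{"op": "move_arm", "data": {"rows": [[0.001,-0.018,-0.04,0.01,0,0],[0.002,-0.035,-0.08,0.02,0.001,0],[0.003,-0.05,-0.12,0.03,0.001,0],[0.003,-0.062,-0.163,0.04,0.002,0],[0.004,-0.073,-0.205,0.05,0.002,0],[0.004,-0.08,-0.245,0.05,0.002,0],[0.004,-0.08,-0.26,0.05,0.002,0],[0.004,-0.08,-0.26,0.05,0.002,0]]}}

```text
time_s: 9.3
tcp_pos: [0.577, -0.1261, 0.1424]
tcp_rot: [-0.12, 0.677, 0.716, 0.12]
ft_force: [-2.5, -6.7, 13.7]
opening: -0.0003
grasp_force: 7.6
```

Run:
```python
from plant import robot,cams
import cv2,numpy as np
from geo import *
o=robot.get_obs();print(o["time_s"],o["tcp_pos"],o["ft_force"])
p=[0.5628, 0.0937, -1.5154, 0.592, 0.1251]
im=cams.capture("scene");m=cams.camera_model("scene")
im=cv2.convertScaleAbs(cv2.resize(im[80:300,220:460],None,fx=2.5,fy=2.5,interpolation=2),alpha=1.6,beta=20)
for X in(grip(p,0,.95),bar(p,0,[.21,0,.036])):
    u=(proj(m,X)-[220,80])*2.5;print(u,X);cv2.drawMarker(im,tuple(int(a) for a in u),(0,0,255),0,12,1)
cv2.imwrite("pics/s4.png",im)
```

```text
9.3 [ 0.57697969 -0.12610637  0.14236011] [-2.47867865 -6.6682188  13.65286953]
[263.40063519 261.49046881] [ 0.57080507 -0.05065762  0.23018585]
[177.60098202 366.94076754] [ 0.57442728 -0.11597786  0.141     ]
```

View pics/s4.png

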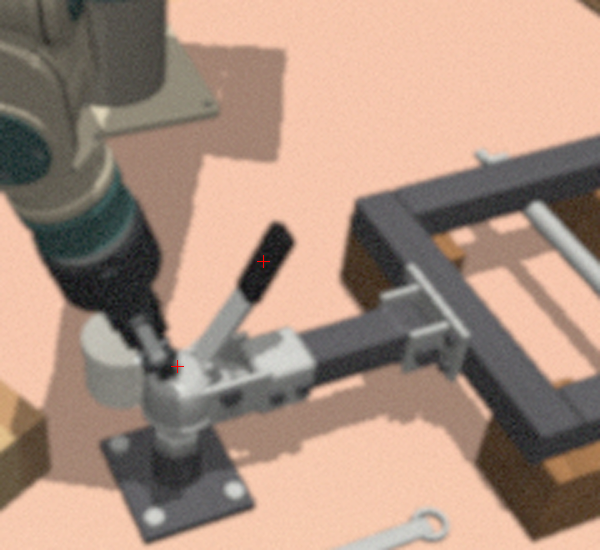

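The coupler sits on the ball at (178,367) with the handle up. I'll press a touch more to confirm, then lift off, straighten and open.

{"op": "move_arm", "data": {"rows": [[0,0,-0.015,0,0,0],[0,0,-0.015,0,0,0],[0,0,-0.015,0,0,0]]}}

```text
time_s: 9.72
tcp_pos: [0.5772, -0.1261, 0.1419]
tcp_rot: [-0.12, 0.677, 0.716, 0.12]
ft_force: [-8.1, -6.5, 28.6]
opening: 0.0002
grasp_force: 14.3
```

{"op": "move_arm", "data": {"rows": [[0,-0.02,0.08,0,0,0],[0,-0.05,0.25,0,0,0],[0,-0.05,0.5,0,0,0],[0,-0.05,0.65,0,0,0],[0,-0.05,0.65,0,0,0]]}}

```text
time_s: 10.35
tcp_pos: [0.5766, -0.1365, 0.3016]
tcp_rot: [-0.12, 0.676, 0.717, 0.121]
ft_force: [-0.6, 0.2, -0.1]
opening: 0.0
grasp_force: 0.0
```

{"op": "move_arm", "data": {"rows": [[-0.007,0.1,0,0,0,0],[-0.015,0.252,-0.019,0,0,0],[-0.015,0.252,-0.019,0,0,0],[-0.015,0.252,-0.019,0,0,0]], "claw": 60}}

```text
time_s: 10.85
tcp_pos: [0.5701, -0.0722, 0.291]
tcp_rot: [-0.125, 0.676, 0.716, 0.119]
ft_force: [-0.7, -0.3, 0.7]
opening: 0.0601
grasp_force: 0.0
```

Run:
```python
from plant import robot,cams
import cv2,numpy as np
from geo import *
o=robot.get_obs();print(o["time_s"],o["tcp_pos"],o["tcp_rot"],o["ft_force"])
p=[0.5628, 0.0937, -1.5154, 0.592, 0.1251]
im=cams.capture("wrist");m=cams.camera_model("wrist");im=cv2.convertScaleAbs(im,alpha=1.5,beta=20)
for X in(grip(p,0,.95),grip(p,0,.95,(-.027,0,.0)),bar(p,0,[.21,0,.036])):
    u=proj(m,X);print(u,X);cv2.drawMarker(im,tuple(int(a) for a in u),(0,0,255),0,12,1)
cv2.imwrite("pics/w2.png",im)
g0=grip(p,0,.95)
for d in np.linspace(.95,0,10): print(round(d,2),np.round((grip(p,0,d)-g0)/.25,3))
```

```text
10.85 [ 0.57005966 -0.07221482  0.29096371] [-0.12487623  0.67636873  0.71607036  0.11905671] [-0.71714239 -0.31440011  0.66548963]
[277.13446177 221.76071163] [ 0.57080507 -0.05065762  0.23018585]
[277.37095008 202.01610284] [ 0.57015986 -0.03902235  0.25454164]
[276.58326421 292.12579909] [ 0.57442728 -0.11597786  0.141     ]
0.95 [0. 0. 0.]
0.84 [-0.002  0.044 -0.016]
0.74 [-0.005  0.085 -0.037]
0.63 [-0.007  0.124 -0.063]
0.53 [-0.009  0.16  -0.092]
0.42 [-0.011  0.193 -0.125]
0.32 [-0.012  0.223 -0.161]
0.21 [-0.014  0.248 -0.2  ]
0.11 [-0.015  0.269 -0.241]
0.0 [-0.016  0.286 -0.285]
```

View pics/w2.png

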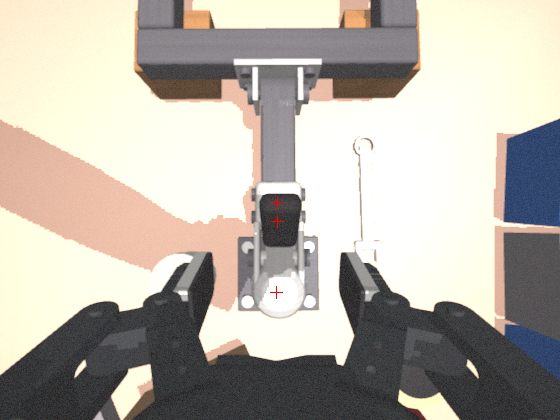

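The sleeve is at (280,220), between the open fingers and at the predicted spot. Grasping it.

{"op": "move_arm", "data": {"rows": [[0.004,0.04,-0.11,0,0,0],[0.004,0.08,-0.22,0,0,0],[0.004,0.11,-0.3,0,0,0],[0.004,0.11,-0.3,0,0,0]]}}

```text
time_s: 11.4
tcp_pos: [0.5704, -0.0456, 0.2151]
tcp_rot: [-0.126, 0.677, 0.715, 0.119]
ft_force: [-0.5, -0.7, 0.2]
opening: 0.0598
grasp_force: 0.0
```

{"op": "move_arm", "data": {"rows": [[0,0,0,0,0,0],[0,0,0,0,0,0],[0,0,0,0,0,0],[0,0,0,0,0,0]], "claw": 15}}

```text
time_s: 11.9
tcp_pos: [0.5714, -0.0463, 0.2184]
tcp_rot: [-0.123, 0.677, 0.716, 0.119]
ft_force: [-4.7, -2.0, 6.1]
opening: 0.0256
grasp_force: 27.2
```

{"op": "move_arm", "data": {"rows": [[-0.001,0.022,-0.007,0,0,0],[-0.002,0.044,-0.016,0,0,0],[-0.005,0.085,-0.037,0,0,0],[-0.007,0.124,-0.063,0,0,0],[-0.009,0.16,-0.092,0,0,0],[-0.011,0.193,-0.125,0,0,0],[-0.012,0.223,-0.161,0,0,0],[-0.012,0.223,-0.161,0,0,0]]}}

```text
time_s: 12.9
tcp_pos: [0.5677, 0.0113, 0.1769]
tcp_rot: [-0.125, 0.676, 0.716, 0.12]
ft_force: [-4.1, 4.0, 3.3]
opening: 0.0255
grasp_force: 25.9
```

{"op": "move_arm", "data": {"rows": [[-0.002,0.025,-0.039,0,0,0],[-0.003,0.046,-0.08,0,0,0],[-0.004,0.063,-0.124,0,0,0],[-0.004,0.063,-0.136,0,0,0],[-0.004,0.063,-0.136,0,0,0]]}}

```text
time_s: 13.52
tcp_pos: [0.5667, 0.0277, 0.1431]
tcp_rot: [-0.126, 0.676, 0.716, 0.121]
ft_force: [-3.7, 6.1, 2.7]
opening: 0.0257
grasp_force: 26.8
```

{"op": "move_arm", "data": {"rows": [[0,-0.002,-0.015,0,0,0],[0,-0.002,-0.03,0,0,0],[0,-0.002,-0.03,0,0,0]]}}

```text
time_s: 13.9
tcp_pos: [0.567, 0.0278, 0.142]
tcp_rot: [-0.127, 0.676, 0.715, 0.122]
ft_force: [-15.5, 2.5, 32.9]
opening: 0.0252
grasp_force: 30.9
```

Run:
```python
from plant import robot,cams
import cv2,numpy as np
from geo import *
o=robot.get_obs();print(o["time_s"],o["tcp_pos"],o["ft_force"])
p=[0.5628, 0.0937, -1.5154, 0.592, 0.1251]
im=cams.capture("scene");m=cams.camera_model("scene")
im=cv2.convertScaleAbs(cv2.resize(im[80:300,220:460],None,fx=2.5,fy=2.5,interpolation=2),alpha=1.6,beta=20)
for X in(grip(p,0,0),bar(p,0,[.21,0,.036])):
    u=(proj(m,X)-[220,80])*2.5;print(u,X);cv2.drawMarker(im,tuple(int(a) for a in u),(0,0,255),0,12,1)
cv2.imwrite("pics/s5.png",im)
```

```text
13.9 [0.56704754 0.02775775 0.14201068] [-15.47055266   2.53236655  32.94901951]
[338.48859822 305.42155601] [0.56684186 0.02081198 0.159     ]
[177.60098202 366.94076754] [ 0.57442728 -0.11597786  0.141     ]
```

View pics/s5.png

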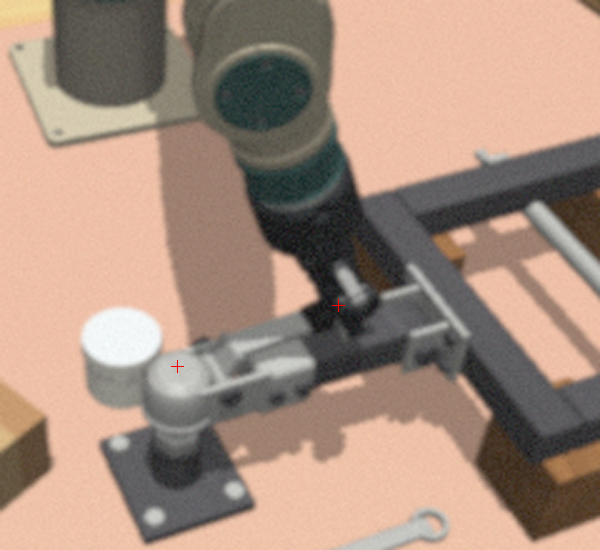

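The handle lies down along the bar (sleeve at (338,305)) and the force rose to 33 N, so it's at its stop. Releasing and retreating.

{"op": "move_arm", "data": {"rows": [[0,0,0.025,0,0,0],[0,0,0.025,0,0,0]]}}

```text
time_s: 14.2
tcp_pos: [0.5667, 0.0276, 0.1427]
tcp_rot: [-0.126, 0.676, 0.716, 0.121]
ft_force: [-4.9, 7.0, 4.3]
opening: 0.0252
grasp_force: 27.4
```

{"op": "move_arm", "data": {"rows": [[0,0,0,0,0,0],[0,0,0,0,0,0],[0,0,0,0,0,0],[0,0,0,0,0,0],[0,-0.03,0.08,0,0,0],[0,-0.1,0.28,0,0,0],[0,-0.17,0.47,0,0,0],[0,-0.25,0.7,0,0,0],[0,-0.25,0.7,0,0,0]], "claw": 60}}

```text
time_s: 15.32
tcp_pos: [0.5709, -0.0394, 0.3222]
tcp_rot: [-0.119, 0.677, 0.716, 0.122]
ft_force: [0.3, -0.4, -0.4]
opening: 0.0597
grasp_force: 0.0
```

Run:
```python
from plant import robot,cams
import cv2,numpy as np
from geo import *
o=robot.get_obs();print(o["time_s"],o["tcp_pos"],o["ft_force"])
p=[0.5628, 0.0937, -1.5154, 0.592, 0.1251]
im=cams.capture("scene");m=cams.camera_model("scene")
im=cv2.convertScaleAbs(cv2.resize(im[80:300,220:460],None,fx=2.5,fy=2.5,interpolation=2),alpha=1.6,beta=20)
for X in(grip(p,0,0),grip(p,0,0,(-.027,0,0)),bar(p,0,[.21,0,.036])):
    u=(proj(m,X)-[220,80])*2.5;print(u,X);cv2.drawMarker(im,tuple(int(a) for a in u),(0,0,255),0,8,1)
print((proj(m,grip(p,0,.1))-[220,80])*2.5)
cv2.imwrite("pics/s6.png",im)
```

```text
15.325 [ 0.57092058 -0.03944272  0.32223328] [ 0.30153393 -0.3984645  -0.35935263]
[338.48859822 305.42155601] [0.56684186 0.02081198 0.159     ]
[368.99980258 292.76445546] [0.56536964 0.047361   0.1636885 ]
[177.60098202 366.94076754] [ 0.57442728 -0.11597786  0.141     ]
[335.67356093 297.40409176]
```

View pics/s6.png

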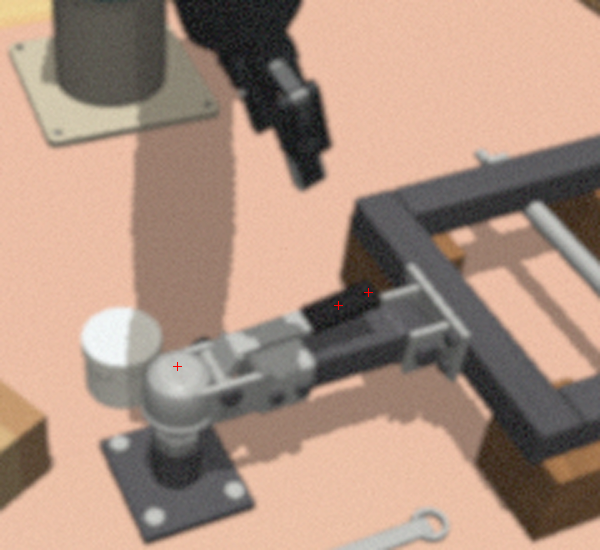

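The sleeve sits on the zero-angle marker (338,305), the coupler is on the ball, and nothing else shown in the picture has moved. Handing in.

```bash
python3 -c "
from plant import ticket
print(ticket.close_job())"
```

```text
the job is handed in; nothing more can be done
None
```

The coupler is down on the ball with its lock handle pressed fully down, and the job was handed in at about 15 s of the 58 s allowed; the hand-in returned no verdict.

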